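# Cap the board's connectors, then hold the clamp jaw open at its mark

## Robot

A 6-joint arm with a two-finger parallel gripper is mounted at the origin on the work surface. World frame = base frame: x ahead of the robot, y to its left, z up, the work surface at z = 0. Lengths are in m, angles in rad, forces in N, time in s.
With the tool pointing down it reaches from about 0.35 to 0.775 m from the base axis. Payload 5.5 kg.
Tool frame: the origin (TCP) lies where the fingers leave the gripper's body, on its centre line; the fingertips stand env.tip_reach ahead of it and the grasp point (between the pads) lies 54 mm ahead of it (env.tip_reach is the distance from the TCP to the fingertips, in m); z points along the fingers, y is the line along which they close (so a half turn about z gives the same grasp; the last joint's range is limited). The gripper opens to 85 mm and grips with 20 to 120 N. Pads are 22 mm wide; open, the fingers measure 114 mm over their backs; the gripper's body (76 mm by 85 mm) begins 54 mm behind the grasp point. The pads swing forward as they close: fully open they stand 13 mm farther back than shut.
Start: joints at [-1.44, 0.313, 0.046, 1.304, 0, 1.431], TCP at [0.154, -0.554, 0.304] pointing down, gripper open.
Joint ranges: [-2.76, 2.76], [-0.86, 1.69], [-1.03, 1.26], [-2.2, 2.34], [-1.47, 1.5], [-3.14, 3.14]. Speed limits (rad/s): [2.57, 2.57, 3.14, 3.14, 3.14, 3.14].

## Interface

Orientations are given as a unit quaternion [w, x, y, z].
In Python, from workcell import status, optics, hand_in, env gives the robot as it stands.
- The arm moves only by the shell command python3 -m handwheel 'ROWS' [FORCE]. ROWS is a JSON object whose one key "deltas" holds a list of rows, each a list of 5 numbers: the opening, from -1 (shut) to 1 (fully open), then the shift along the tool's x, y, z in units of 40 mm (1.0 is 40 mm), then the turn about the tool's z in units of 10 degrees (1.0 is 10 degrees). In form: {"deltas": [[jaw, x, y, z, roll], ...]}. A call has 1 to 20 rows; each row shifts and turns the commanded pose from where the row before left it, along the tool's axes as they then stand; what a row does not reach is not made up. A row lasts 1/8 s, in which the tool goes at most 62.5 mm and 10.7 degrees, less where a joint would pass 70% of its speed; a pose out of reach is approached as far as the arm can. A call is refused whole if a number of a shift passes 1 or a number of a turn 1, either way. A call with a gripper value outside its range is refused whole. The fingers move at their own pace and stop on an object; FORCE is the grip in N (left out, the last holds). Time passes only in rows, so rows that do not move let the fingers close. It gives the time, the measured TCP pose, the force, the opening and the grip force at its end, in the units of the state.
- status.get_state(): the state, without advancing time (a new reading comes with each control period).
- optics.read_camera(name): name is "side" or "top" or "wrist"; returns a dict with "frame" (420x560x3 uint8, red, green, blue), "depth" (420x560 float32, m along the optical axis (not along the pixel's ray), 0 where there is no reading), "vfov" (degrees; the focal length in pixels is half the picture's height over the tangent of half this angle, whatever the lens; pixels are square), "cx", "cy" (the principal point, pixels), "origin" and "attitude" of the camera in the world. Camera axes: x right, y down, z forward; pixel columns grow to the right and rows downward; lengths in m; the calibration is good to about 2 mm. A picture is of the moment at which its call begins.
- hand_in(): hands the job in; it is judged then, once.
The state is a dict: "clock": time; "joint_pos": joint angles; "qvel": joint speeds; "tau": joint torques, N m; "tcp_pos": TCP position; "orientation": TCP orientation; "wrist_force": force on the tool from outside, world axes, zero at the start; "ft_torque": the same for the moment, N m; "finger_gap": finger opening in m; "grip_force": force on a finger pad.
Only numpy, scipy, OpenCV 4.12 (cv2) and the standard library are available. Lean on these libraries where they do the work, as an engineer would, in place of code of your own. Each camera call takes 0.05 s, during which the arm holds its last target. There are 200 camera calls.

## Task

The circuit board in the clamping fixture is ready to be lifted out by a colleague. While the jaw is still shut, press both grey connector caps fully home onto the board; then pull the spring-return jaw open by its upright black handle until the jaw's pointer lines up with the index mark on the fixture, and keep it there: finish while still holding the jaw at the mark. Leave the board carrier lying in the fixture, the index where it is set, and the mouse, bottle and small tray alone.

Things in the scene. Friction and masses are not known exactly. Their poses are not given: they have to be found in the camera images.
- fixture: Clamping fixture fixed to the bench: aluminium base 130 (x) x 330 (y) x 12 mm. Origin: centre of the base's underside, on the bench top; z up. The fixed jaw is at its +y end (top 46 mm high), the sliding jaw opens along its -y axis. The board carrier lies on two rails 32 mm above the bench, between 6 mm wide side lips (36 mm high) at x = +/-55 mm.
- jaw (a joint): Travel of the sliding jaw in m along the fixture's -y axis: about 0 shut against the carrier, 0.06 at the end stop. A spring always pulls it shut, 4 N when shut rising by 1.4 N per 10 mm (about 9 N at the mark); it snaps shut if let go.
- handle_top (a point): Centre of the top of the jaw's handle, 72 mm above the bench: an upright black fin, 40 mm along the fixture's x, 12 mm thick along its y (the slide direction), 48 mm tall above the jaw's carriage (46 mm wide, top 24 mm above the bench). The jaw's plate (90 mm wide, top 45 mm above the bench) begins 51 mm to the +y side of the fin's centre; the -y side is free. Axes as the fixture.
- pointer (a point): Tip of the thin steel pointer (3 mm thick along y) that sticks out of the +x side of the jaw's carriage, 42 mm from the fixture's centre line and 24 mm above the bench; it moves with the jaw. Axes as the fixture.
- mark (a point): Tip of the index mark: a thin steel tab (3 mm thick along y) on a foot on the base, 44 to 62 mm on the +x side of the fixture's centre line, 24 mm above the bench, facing the pointer's path. The jaw is at the mark when pointer and mark have the same y in the fixture's frame. Axes as the fixture.
- index (a joint): Setting of the index mark in m along the fixture's -y axis: the jaw travel at which the pointer meets the mark (0.025 to 0.045). Stiff (15 N); to be left as set.
- carrier: Loose black board carrier 102 (x) x 129 (y) x 6 mm with the green circuit board on it (board's top 8 mm above the carrier's underside, chips up to 3 mm higher), 0.22 kg. Origin: centre of its underside, 32 mm above the bench, at x 0, y +80 mm of the fixture; axes as the fixture.
- cap_long_top (a point): Centre of the top face of the long grey connector cap, 44 (x) x 16 (y) x 14 mm, at x -18, y +35 mm of the carrier's origin. Fully home its top is 22 mm above the carrier's underside (54 mm above the bench).
- cap_square_top (a point): Centre of the top face of the square grey connector cap, 26 x 26 x 14 mm, at x +22, y -20 mm of the carrier's origin. Fully home its top is 54 mm above the bench.
- cap_long (a joint): How far the long cap stands above its home position, in m: 0 fully home, 5 to 9 mm at the start. It slides straight down with about 5 N of friction, stays where it is left, and stops hard at 0.
- cap_square (a joint): The same for the square cap.
- spray: Bystander: white bottle, 48 mm across, 130 mm tall, origin centre of underside. Leave alone.
- mouse: Bystander: black computer mouse 100 x 58 x 32 mm, origin centre of underside. Leave alone.
- tray: Bystander: small open black tray 100 x 70 x 30 mm, origin centre of underside. Leave alone.
Mind the look-alikes: they are no part of the job. Leave any orange or pink look-alike of the carrier alone.

How it is judged:
On the way, in this order (a step that is already met when the one before it is completed fails the run):
1. both caps pressed fully home while the jaw is still shut (value of joint each of cap_long, cap_square below 0.0018 m and value of joint jaw below 0.006 m), for 0.2 s.
2. the jaw is pulled out to the mark (y of pointer in the frame of mark between -0.004 and 0.004 m), for 0.3 s.
At the end, for the whole second after the job is handed in: The fingers hold the jaw still (more than 2 N on it) with its pointer within 4 mm of the index mark; both caps are within 1.8 mm of home; the carrier lies flat on the fixture's rails (height within 3 mm, tilt under 0.06 rad, moved less than 10 mm towards the jaw) (all of step 2 and value of joint each of cap_long, cap_square below 0.0018 m and z of carrier in the frame of fixture between 0.029 and 0.035 m and angle between carrier's own z axis and vertical below 0.06 rad and y of carrier in the frame of fixture above 0.07 m and velocity of joint jaw between -0.01 and 0.01 m/s and contact force between the fingers and fixture above 2 N); the arm keeps its last pose, push and grip.
It fails at once if the spray is disturbed (moved over 25 mm) (distance of spray from where it was at the start of the episode above 0.025 m).
It fails at once if the mouse is disturbed (moved over 25 mm) (distance of mouse from where it was at the start of the episode above 0.025 m).
It fails at once if the tray is disturbed (moved over 25 mm) (distance of tray from where it was at the start of the episode above 0.025 m).
It fails at once if the index mark is shifted by more than 3 mm (distance of mark from where it was at the start of the episode above 0.003 m).
It also fails if it takes over 51 s, if anything falls off the work surface, if the arm or the gripper's body presses on something with over 40 N, if the wrist force passes 120 N, or if a joint passes its speed limit or range.

## Working session

There is one attempt and no reset: what is moved stays moved. The work goes in short steps, Python scripts to look and compute and a shell command to move; the robot and the scene stay as the last step left them, time stands still between calls to the robot, and variables do not carry over. Pictures are saved under pics/ and viewed, at most 10 in all, crops included, and the job is handed in when it is done.

```bash
mkdir -p pics; cat > h.py <<'E'
import numpy as np, cv2
from scipy.spatial.transform import Rotation as R
from workcell import status, optics, env
def rot(q):
    q=np.array(q,float)
    return q if q.shape==(3,3) else R.from_quat(q[[1,2,3,0]]).as_matrix()
def cloud(c):
    d=c["depth"]; H,W=d.shape; f=H/2/np.tan(np.radians(c["vfov"])/2)
    v,u=np.mgrid[:H,:W]
    P=np.stack([(u-c["cx"])/f*d,(v-c["cy"])/f*d,d],-1)
    return P@rot(c["attitude"]).T+np.array(c["origin"])
def save(n,im): cv2.imwrite("pics/"+n,im[...,::-1])
E
python3 - <<'E'
from h import *
s=status.get_state(); print(s, env.tip_reach)
for n in("top","side"):
    c=optics.read_camera(n); np.save(n+".npy",c,allow_pickle=True); save(n+"0.png",c["frame"]); print(n,c["vfov"],c["cx"],c["cy"],c["origin"],c["attitude"])
E
```

```text
{'clock': 0.0, 'joint_pos': array([-1.43960801e+00,  3.14006290e-01,  4.49375785e-02,  1.30359275e+00,
        6.55779295e-06,  1.43120347e+00]), 'qvel': array([ 4.24877001e-08,  6.91705360e-04,  7.98154061e-04, -1.00993897e-03,
        3.27528062e-04, -4.65130659e-04]), 'tau': array([ 2.83234685e-04, -4.80629110e+01,  2.98531008e+01,  1.94560160e-02,
       -2.48688120e-04, -5.31401952e-06]), 'tcp_pos': array([ 0.15374753, -0.553655  ,  0.30298847]), 'orientation': array([-9.32546451e-04,  9.90848256e-01,  1.34977272e-01,  7.19775966e-06]), 'wrist_force': array([-0.64745816, -0.64781869,  0.63174733]), 'ft_torque': array([ 0.00767798, -0.01934572, -0.00275694]), 'grip_force': 0.0, 'finger_gap': 0.08490547172272918} 0.0726
top 43.42048783842454 280.9900152683775 208.3317658736566 [ 4.11383600e-01 -4.41867497e-04  1.39267388e+00] [-0.03391581  0.71365947 -0.69912937  0.02753176]
side 51.99630316907012 275.22043783356094 211.60679157546375 [0.1869357  0.68774657 0.78352565] [ 0.09203393 -0.21371347  0.88714231 -0.39854087]
```

View pics/top0.png

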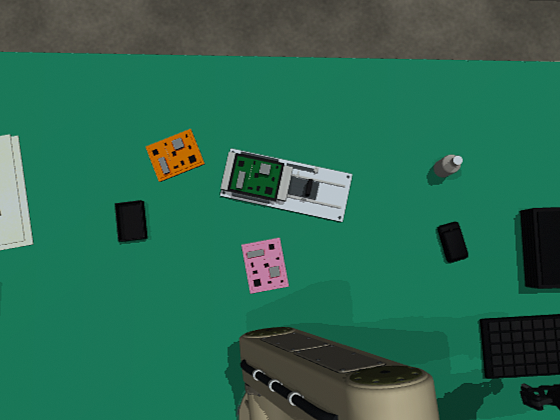

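View pics/side0.png

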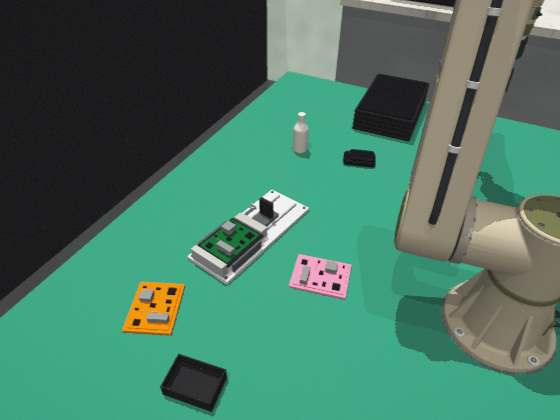

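The top view shows the fixture with the green board at (220–352, 149–222), its sliding jaw to the right and fin at about (303,187). The orange (175,155) and pink (265,265) boards are look-alikes lying on the bench. The green one in the fixture is the one meant. I'll confirm in an enlarged crop.

```bash
python3 - <<'E'
from h import *
c=np.load("top.npy",allow_pickle=True).item(); P=cloud(c)
save("crop0.png",cv2.resize(c["frame"][140:230,212:362],None,fx=5.3,fy=5.3,interpolation=cv2.INTER_CUBIC))
sub=np.zeros(P.shape[:2],bool); sub[140:230,212:362]=1
f=c["frame"].astype(int); green=(f[...,1]>f[...,0]*1.6)
m=sub&(P[...,2]>0.006)&(P[...,2]<0.2)
print(P[100,300],P[130,400], m.sum())
x=P[m][:,:2].astype(np.float32); r=cv2.minAreaRect(x); print(r,cv2.boxPoints(r))
fin=m&(P[...,2]>0.066)&(P[...,2]<0.078)
print("fin",fin.sum(),P[fin].mean(0),cv2.minAreaRect(P[fin][:,:2].astype(np.float32)))
E
```

```text
[ 0.82671872 -0.03170835  0.00093049] [ 0.74840102 -0.2998911   0.00566388] 6242
((0.5951799750328064, -0.0020280927419662476), (0.23497682809829712, 0.3917592465877533), 1.1579793691635132) [[ 0.47375697  0.19143718]
 [ 0.48167413 -0.20024207]
 [ 0.716603   -0.19549337]
 [ 0.7086858   0.19618589]]
fin 80 [ 0.58683192 -0.0419193   0.07220614] ((0.6025425791740417, 0.026430882513523102), (0.17901431024074554, 0.0412554070353508), 77.48322296142578)
```

View pics/crop0.png

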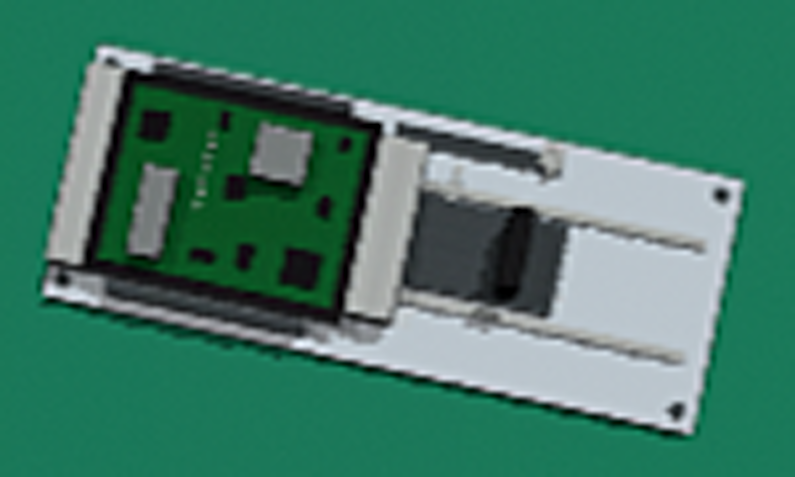

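The crop confirms it. It shows the long cap at (153,210), square cap (280,152), fin (515,253), pointer (455,178) and mark (548,160), with the fixture's +x up and +y to the left.

```bash
cat >> h.py <<'E'
def pix(c,u,v,z):
    f=210/np.tan(np.radians(c["vfov"])/2)
    d=rot(c["attitude"])@np.array([(u-c["cx"])/f,(v-c["cy"])/f,1]); o=np.array(c["origin"])
    return o+d*(z-o[2])/d[2]
def fit(A,B): # A fixture pts, B world pts -> yaw,t
    a=A-A.mean(0); b=B-B.mean(0)
    y=np.arctan2((a[:,0]*b[:,1]-a[:,1]*b[:,0]).sum(),(a*b).sum())
    M=np.array([[np.cos(y),-np.sin(y)],[np.sin(y),np.cos(y)]])
    t=B.mean(0)-M@A.mean(0); return y,t,M,B-(A@M.T+t)
E
python3 - <<'E'
from h import *
c=np.load("top.npy",allow_pickle=True).item()
q=lambda X,Y,z: pix(c,212-.5+(X+.5)/5.3,140-.5+(Y+.5)/5.3,z)[:2]
A=np.array([[.065,.165],[.065,-.165],[-.065,-.165],[-.065,.165]])
B=np.array([q(98,48,.012),q(743,182,.012),q(690,433,.012),q(45,298,.012)])
y,t,M,r=fit(A,B); print(y,t,r)
for n,X,Y,z in[("long",153,210,.06),("sq",280,152,.06),("fin",515,253,.072),("ptr",455,178,.024),("mark",548,160,.024)]:
    w=q(X,Y,z); print(n,w,M.T@(w-t))
print("pred long",M@[-.018,.115]+t,"sq",M@[.022,.06]+t)
P=cloud(c)
for n,X,Y in[("long",153,210),("sq",280,152)]:
    print(n,P[int(140+Y/5.3)-1:int(140+Y/5.3)+2,int(212+X/5.3)-1:int(212+X/5.3)+2,2].round(4))
s=status.get_state(); print(rot(s["orientation"]).round(3))
E
```

```text
-0.1872097543840883 [0.59413703 0.00199978] [[-0.00078633 -0.00020994]
 [-0.00080921  0.00056442]
 [ 0.00115539  0.00137172]
 [ 0.00044015 -0.0017262 ]]
long [0.59982285 0.11771719] [-0.01595063  0.11475376]
sq [0.62921404 0.05726756] [0.02417779 0.06083058]
fin [ 0.58090563 -0.05620223] [-0.00216776 -0.05964766]
ptr [ 0.62381133 -0.0279816 ] [ 0.03473589 -0.02393459]
mark [ 0.63369871 -0.07377678] [ 0.05297383 -0.0670894 ]
pred long [0.59785512 0.11834055] sq [0.62691972 0.05685682]
long [[0.0578 0.0678 0.0601]
 [0.0579 0.0595 0.0626]
 [0.0619 0.0608 0.0602]]
sq [[0.067  0.0605 0.0589]
 [0.0568 0.0619 0.0623]
 [0.0631 0.062  0.0675]]
[[ 0.964  0.268 -0.   ]
 [ 0.268 -0.964  0.002]
 [ 0.    -0.002 -1.   ]]
```

```bash
python3 -m handwheel '{"deltas": [[-1,0,0,0,0.88],[-1,0,0,0,0.88],[-1,0,0,0,0.87],[-1,0.51,-0.98,0,0],[-1,0.51,-0.98,0,0],[-1,0.51,-0.98,0,0],[-1,0.51,-0.98,0,0],[-1,0.51,-0.98,0,0],[-1,0.51,-0.98,0,0],[-1,0.51,-0.98,0,0],[-1,0.51,-0.98,0,0],[-1,0.51,-0.98,0,0],[-1,0.51,-0.98,0,0],[-1,0.51,-0.98,0,0],[-1,0.51,-0.98,0,0],[-1,0.51,-0.98,0,0],[-1,0.51,-0.98,0,0],[-1,0.51,-0.98,0,0],[-1,0.51,-0.98,0,0]]}'
python3 - <<'E'
from h import *
s=status.get_state(); print(s); print(rot(s["orientation"]).round(4))
c=optics.read_camera("wrist"); np.save("w1.npy",c,allow_pickle=True); save("w1.png",c["frame"]); print(c["origin"],c["vfov"])
E
```

```text
clock: 2.48
tcp_pos: [0.5898, -0.0123, 0.3034]
orientation: [-0.006, 0.997, -0.081, -0.0]
wrist_force: [0.8, -1.4, 1.2]
finger_gap: -0.0002
grip_force: 0.0
{'clock': 2.475, 'joint_pos': array([-0.16153617,  0.34286762,  0.08642946,  1.31550006,  0.01201596,
        3.14146185]), 'qvel': array([0.27118969, 0.37606319, 0.52234579, 0.1476473 , 0.0881579 ,
       0.08434383]), 'tau': array([-5.44263446e-02, -5.15938425e+01,  2.81379944e+01, -1.16605761e-01,
        5.63634862e-02,  5.07321849e-02]), 'tcp_pos': array([ 0.58980762, -0.01228664,  0.30335469]), 'orientation': array([-6.03442638e-03,  9.96726877e-01, -8.06170637e-02, -8.39579670e-05]), 'wrist_force': array([ 0.75771508, -1.44855679,  1.18846394]), 'ft_torque': array([-0.01435715, -0.0318184 , -0.0629377 ]), 'grip_force': 0.0, 'finger_gap': -0.0001789356973934825}
[[ 9.870e-01 -1.607e-01  8.000e-04]
 [-1.607e-01 -9.869e-01  1.200e-02]
 [-1.100e-03 -1.200e-02 -9.999e-01]]
[ 0.65554558 -0.02355556  0.37288987] 60.9861516160252
```

```bash
python3 -m handwheel '{"deltas": [[-1,0,0,0,-1],[-1,0,0,0,-1],[-1,0,0,0,-1],[-1,0,0,0,-1],[-1,0,0,0,-1],[-1,0,0,0,-1],[-1,0,0,0,-1],[-1,0,0,0,-1],[-1,0,0,0,-1],[-1,0,0,0,-1],[-1,0,0,0,-1],[-1,0,0,0,-1],[-1,0,0,0,-1],[-1,0,0,0,-1],[-1,0,0,0,-1],[-1,0,0,0,-1],[-1,0,0,0,-1],[-1,0,0,0,-1],[-1,0,0,0,0],[-1,0,0,0,0]]}'
python3 - <<'E'
from h import *
s=status.get_state(); print(s["joint_pos"]); print(rot(s["orientation"]).round(4))
c=optics.read_camera("wrist"); np.save("w1.npy",c,allow_pickle=True); save("w1.png",c["frame"]); print(c["origin"],c["vfov"])
E
```

```text
clock: 5.03
tcp_pos: [0.5891, -0.0144, 0.3036]
orientation: [0.0, 0.083, 0.996, 0.006]
wrist_force: [-1.0, 0.2, 0.6]
finger_gap: 0.0002
grip_force: 0.0
[-0.16520251  0.34122135  0.08463651  1.31489758  0.0115781   0.00181803]
[[-9.861e-01  1.662e-01  1.200e-03]
 [ 1.662e-01  9.860e-01  1.150e-02]
 [ 7.000e-04  1.160e-02 -9.999e-01]]
[ 0.52222449 -0.00368173  0.3732538 ] 60.9861516160252
```

View pics/w1.png

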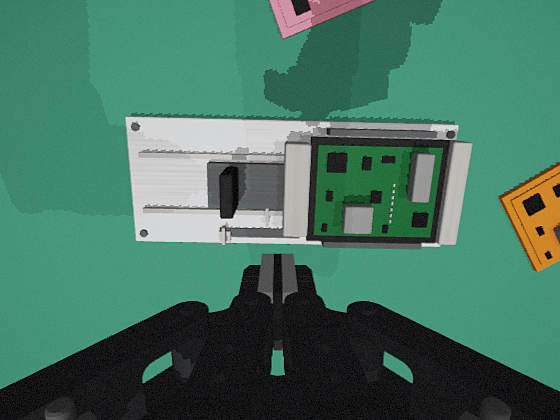

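The wrist view shows the fixture at (126–470, 115–250), fin (229,190), pointer (267,215), mark (225,233), long cap (423,177) and square cap (358,219). I'll enlarge it for an accurate fit.

```bash
python3 - <<'E'
from h import *
c=np.load("w1.npy",allow_pickle=True).item()
a=cv2.resize(c["frame"][110:255,120:320],None,fx=4,fy=4,interpolation=cv2.INTER_CUBIC)
save("w1c.png",a)
b=cv2.resize(c["frame"][110:255,300:480],None,fx=4,fy=4,interpolation=cv2.INTER_CUBIC)
save("w1d.png",b)
E
```

```text
(no output)
```

View pics/w1c.png

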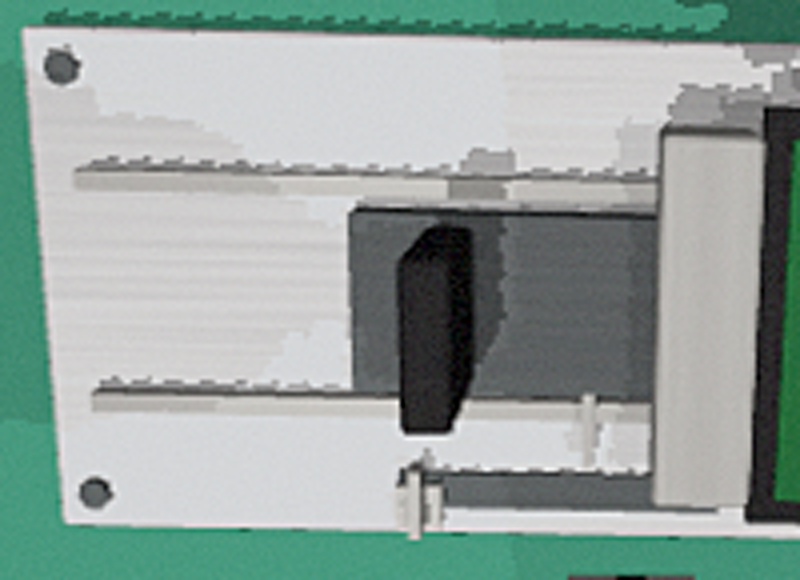

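View pics/w1d.png

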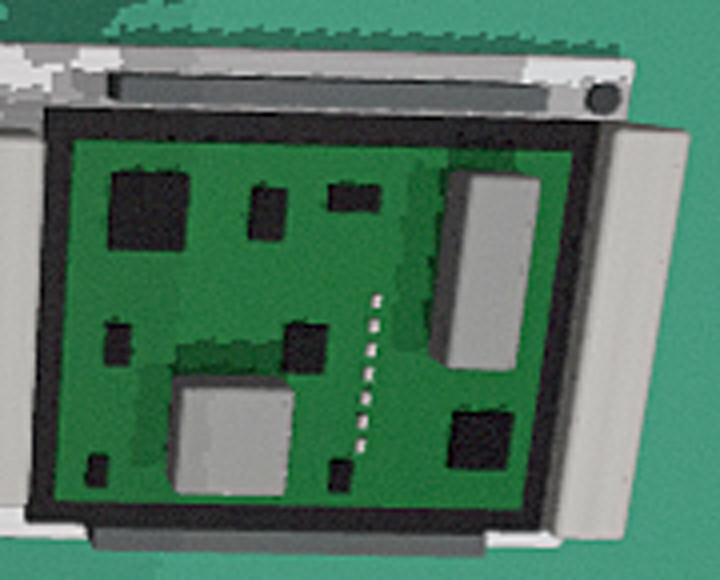

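```bash
python3 - <<'E'
from h import *
c=np.load("w1.npy",allow_pickle=True).item()
qa=lambda X,Y,z: pix(c,120-.5+(X+.5)/4,110-.5+(Y+.5)/4,z)[:2]
qb=lambda X,Y,z: pix(c,300-.5+(X+.5)/4,110-.5+(Y+.5)/4,z)[:2]
A=np.array([[-.065,-.165],[.065,-.165],[-.065,.165],[-.018,.115],[.022,.06]])
B=np.array([qa(22,28,.012),qa(65,523,.012),qb(633,60,.012),qb(490,272,.061),qb(238,441,.061)])
y,t,M,r=fit(A,B); print(y,t,r.round(4))
W={}
for n,w in[("long",B[3]),("sq",B[4]),("fin",qa(428,340,.072)),("ptr",qa(588,445,.024)),("mark",qa(415,475,.024))]:
    W[n]=w; print(n,w,M.T@(w-t))
s=status.get_state(); Rt=rot(s["orientation"]); print("yaw err deg",np.degrees(np.arctan2(-Rt[0,1]*-1,Rt[1,1])), np.degrees(-y))
p=s["tcp_pos"]; print(p, "tip",p+Rt[:,2]*env.tip_reach)
P=cloud(c)
print([np.median(P[a:b,d:e,2]) for a,b,d,e in[(157,199,417,430),(210,232,349,370),(178,216,222,232)]])
for n in("long","sq","fin"):
    tgt=np.r_[W[n],.10]; print(n,(Rt.T@(tgt-(p+Rt[:,2]*env.tip_reach))/.04).round(3))
E
```

```text
-0.19071022540719804 [0.59513626 0.00312523] [[ 0.0011  0.0009]
 [-0.001   0.0013]
 [ 0.0006 -0.0018]
 [-0.0007 -0.0012]
 [-0.      0.0008]]
long [0.59855985 0.11823681] [-0.01845861  0.11367355]
sq [0.6280728  0.05864594] [0.02181509 0.06075744]
fin [ 0.58212072 -0.05419562] [-0.00191404 -0.05874879]
ptr [ 0.62550781 -0.02759319] [ 0.03564378 -0.02440437]
mark [ 0.625862   -0.07274972] [ 0.04455125 -0.06867507]
yaw err deg 9.536771872507488 10.92689102582105
[ 0.58914761 -0.0144317   0.30368379] tip [ 0.58924952 -0.01359705  0.23108865]
[np.float64(0.0602682297688846), np.float64(0.06096563323486129), np.float64(0.07159868612960435)]
long [0.315 3.251 3.315]
sq [-0.66   1.904  3.299]
fin [ 0.006 -1.068  3.265]
```

```bash
python3 -m handwheel '{"deltas": [[-1,0,0,0,0.14],[-1,-0.33,0.95,0.6,0],[-1,-0.33,0.95,0.6,0],[-1,0,0,0.7,0],[-1,0,0,0.7,0],[-1,0,0,0.7,0],[-1,0,0,0.4,0],[-1,0,0,0.3,0],[-1,0,0,0.1,0],[-1,0,0,0,0]]}' 40; python3 -m handwheel '{"deltas": [[-1,0,0,0.1,0],[-1,0,0,0,0]]}';python3 -m handwheel '{"deltas": [[-1,0,0,0.05,0],[-1,0,0,0,0]]}'
python3 - <<'E'
from h import *
s=status.get_state(); Rt=rot(s["orientation"]);print(s["tcp_pos"]+Rt[:,2]*env.tip_reach,s["wrist_force"],Rt.round(4))
E
```

```text
clock: 6.32
tcp_pos: [0.63, 0.0571, 0.1412]
orientation: [0.001, 0.094, 0.996, 0.006]
wrist_force: [0.0, 0.1, -0.0]
finger_gap: -0.0
grip_force: 0.0
clock: 6.58
tcp_pos: [0.6298, 0.0572, 0.1369]
orientation: [0.001, 0.094, 0.996, 0.006]
wrist_force: [0.2, 0.3, -0.3]
finger_gap: -0.0002
grip_force: 0.0
clock: 6.82
tcp_pos: [0.6297, 0.0573, 0.1347]
orientation: [0.0, 0.094, 0.996, 0.006]
wrist_force: [-0.6, -0.1, -0.4]
finger_gap: -0.0003
grip_force: 0.0
[0.62979265 0.05810251 0.06207661] [-0.59822543 -0.06071307 -0.40439049] [[-9.823e-01  1.874e-01  1.700e-03]
 [ 1.874e-01  9.822e-01  1.150e-02]
 [ 5.000e-04  1.160e-02 -9.999e-01]]
```

```bash
for i in 1; do python3 -m handwheel '{"deltas": [[-1,0,0,0.06,0],[-1,0,0,0.04,0],[-1,0,0,0,0]]}'; python3 -m handwheel '{"deltas": [[-1,0,0,0.06,0],[-1,0,0,0,0]]}';python3 -m handwheel '{"deltas": [[-1,0,0,0.04,0],[-1,0,0,0,0]]}'; done | grep -E "tcp|wrist"
```

```text
tcp_pos: [0.6299, 0.0573, 0.1311]
wrist_force: [-0.6, -0.0, 4.2]
tcp_pos: [0.6299, 0.0573, 0.1284]
wrist_force: [-0.6, -0.9, 3.7]
tcp_pos: [0.6299, 0.0573, 0.1267]
wrist_force: [-1.6, -0.0, 4.1]
```

```bash
(python3 -m handwheel '{"deltas": [[-1,0,0,0.03,0],[-1,0,0,0,0]]}'; python3 -m handwheel '{"deltas": [[-1,0,0,0.03,0],[-1,0,0,0,0]]}';python3 -m handwheel '{"deltas": [[-1,0,0,0.03,0],[-1,0,0,0,0]]}') | grep -E "tcp|wrist"
```

```text
tcp_pos: [0.6299, 0.0573, 0.1266]
wrist_force: [-3.6, -0.3, 9.6]
tcp_pos: [0.6299, 0.0573, 0.1266]
wrist_force: [-4.0, -0.4, 16.2]
tcp_pos: [0.6299, 0.0573, 0.1265]
wrist_force: [-6.5, -1.0, 21.8]
```

```bash
(python3 -m handwheel '{"deltas": [[-1,0,0,-0.4,0],[-1,0,0,-0.5,0],[-1,0.52,0.66,0,0],[-1,0.53,0.67,0,0],[-1,0,0,0.4,0],[-1,0,0,0.2,0],[-1,0,0,0,0]]}';  python3 -m handwheel '{"deltas": [[-1,0,0,0.08,0],[-1,0,0,0.08,0],[-1,0,0,0,0]]}';python3 -m handwheel '{"deltas": [[-1,0,0,0.06,0],[-1,0,0,0,0]]}') | grep -E "tcp|wrist"
```

```text
tcp_pos: [0.5982, 0.1166, 0.1344]
wrist_force: [-0.7, -0.7, -0.1]
tcp_pos: [0.5989, 0.1169, 0.1297]
wrist_force: [0.3, -1.5, 2.2]
tcp_pos: [0.5989, 0.1171, 0.1273]
wrist_force: [0.7, -2.7, 4.2]
```

```bash
(python3 -m handwheel '{"deltas": [[-1,0,0,0.04,0],[-1,0,0,0,0]]}';  python3 -m handwheel '{"deltas": [[-1,0,0,0.04,0],[-1,0,0,0,0]]}';python3 -m handwheel '{"deltas": [[-1,0,0,0.04,0],[-1,0,0,0,0],[-1,0,0,0,0]]}') | grep -E "tcp|wrist"
```

```text
tcp_pos: [0.5989, 0.1171, 0.1266]
wrist_force: [-1.6, -4.0, 9.7]
tcp_pos: [0.5989, 0.1171, 0.1265]
wrist_force: [-5.8, -4.1, 19.6]
tcp_pos: [0.5988, 0.1172, 0.1264]
wrist_force: [-9.2, -5.1, 28.4]
```

```bash
(python3 -m handwheel '{"deltas": [[-1,0,0,-0.6,0],[-1,0,0,-0.9,0],[0,-0.11,-0.86,0,0],[0,-0.11,-0.86,0,0],[0,-0.11,-0.86,0,0],[0,-0.11,-0.86,0,0],[0,0,-0.87,0,0],[0,0,0,0,0],[0,0,0,0,0]]}')
python3 - <<'E'
from h import *
s=status.get_state(); Rt=rot(s["orientation"]); print(s["tcp_pos"]+Rt[:,2]*env.tip_reach)
c=optics.read_camera("wrist"); np.save("w2.npy",c,allow_pickle=True); save("w2.png",c["frame"])
y=-.1907; t=np.array([.59514,.00313]); M=np.array([[np.cos(y),-np.sin(y)],[np.sin(y),np.cos(y)]])
print("target",M@[0,-.0588]+t)
F=cloud(c); F=np.dstack([(F[...,:2]-t)@M,F[...,2]])
for n,x0,y0,r in[("long",-.018,.115,.006),("sq",.022,.06,.008)]:
    m=(abs(F[...,0]-x0)<r)&(abs(F[...,1]-y0)<r)&(F[...,2]<.08); print(n,m.sum(),np.median(F[m][:,2]) if m.any() else 0)
E
```

```text
clock: 11.95
tcp_pos: [0.5832, -0.0551, 0.1797]
orientation: [-0.0, 0.094, 0.996, 0.006]
wrist_force: [0.1, 0.3, 0.0]
finger_gap: 0.0425
grip_force: 0.0
[ 0.58322896 -0.05420316  0.10705684]
target [ 0.58399468 -0.05460406]
long 0 0
sq 649 0.053665263077712466
```

View pics/w2.png

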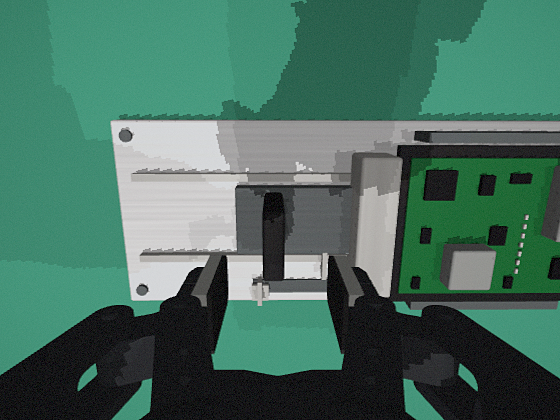

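The pads sit either side of the fin (273,235), roughly centred, clear of the jaw plate (375,225) and the mark (260,291). I'll descend and grip.

```bash
(python3 -m handwheel '{"deltas": [[0,0,0,0.5,0],[0,0,0,0.5,0],[0,0,0,0.4,0],[0,0,0,0.35,0],[0,0,0,0,0]]}' 70; python3 -m handwheel '{"deltas": [[-1,0,0,0,0],[-1,0,0,0,0],[-1,0,0,0,0],[-1,0,0,0,0],[-1,0,0,0,0],[-1,0,0,0,0]]}' 70)
```

```text
clock: 12.62
tcp_pos: [0.5827, -0.0544, 0.1089]
orientation: [-0.001, 0.094, 0.996, 0.006]
wrist_force: [-0.2, -0.2, 0.5]
finger_gap: 0.0426
grip_force: 0.0
clock: 13.38
tcp_pos: [0.5838, -0.0565, 0.1111]
orientation: [0.001, 0.095, 0.995, 0.004]
wrist_force: [-1.5, -5.0, 0.8]
finger_gap: 0.0115
grip_force: 68.6
```

```bash
(python3 -m handwheel '{"deltas": [[-1,0,-0.2,0,0],[-1,0,-0.2,0,0],[-1,0,-0.2,0,0],[-1,0,-0.2,0,0],[-1,0,-0.1,0,0],[-1,0,0,0,0],[-1,0,0,0,0]]}')
python3 - <<'E'
from h import *
c=optics.read_camera("wrist"); np.save("w3.npy",c,allow_pickle=True); save("w3.png",cv2.resize(c["frame"][160:360,130:390],None,fx=3,fy=3,interpolation=cv2.INTER_CUBIC))
E
```

```text
clock: 14.25
tcp_pos: [0.5775, -0.089, 0.1111]
orientation: [0.002, 0.093, 0.996, 0.007]
wrist_force: [0.7, 8.4, 6.0]
finger_gap: 0.0116
grip_force: 69.3
```

View pics/w3.png

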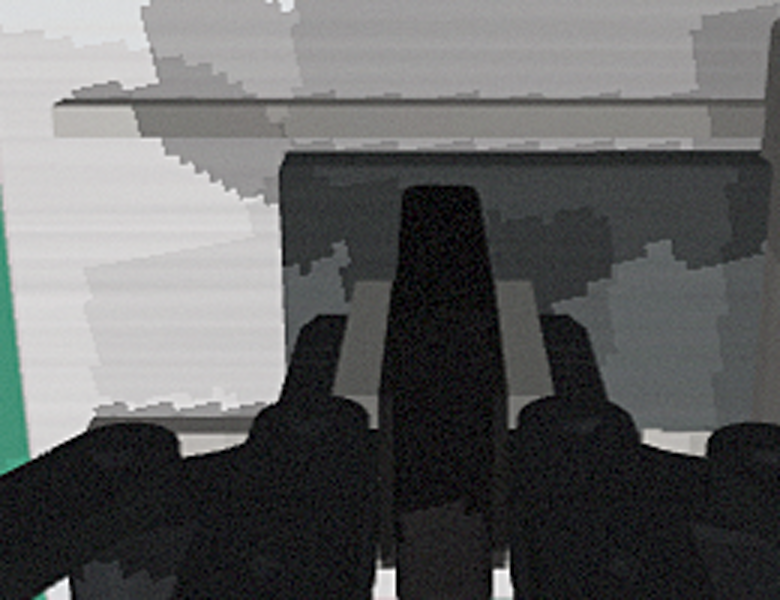

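```bash
python3 - <<'E'
from h import *
y=-.1907; t=np.array([.59514,.00313]); M=np.array([[np.cos(y),-np.sin(y)],[np.sin(y),np.cos(y)]])
w1=np.load("w1.npy",allow_pickle=True).item(); w3=np.load("w3.npy",allow_pickle=True).item()
qa=lambda X,Y,z: M.T@(pix(w1,120-.5+(X+.5)/4,110-.5+(Y+.5)/4,z)[:2]-t)
qc=lambda X,Y,z: M.T@(pix(w3,130-.5+(X+.5)/3,160-.5+(Y+.5)/3,z)[:2]-t)
print("rail",qa(75,180,.014),qc(53,120,.014))
print("carr",qa(350,210,.024),qc(282,153,.024), qa(352,390,.024),qc(285,350,.024))
P=cloud(w1); print("rail z",P[110+45,120+30],"carr z",P[110+75,120+95])
s=status.get_state(); Rt=rot(s["orientation"])
for l in(.054,env.tip_reach): print("tip",M.T@((s["tcp_pos"]+Rt[:,2]*l)[:2]-t))
c=optics.read_camera("top"); np.save("t3.npy",c,allow_pickle=True)
d=optics.read_camera("side"); np.save("s3.npy",d,allow_pickle=True)
a=cv2.resize(c["frame"][140:235,212:362],(750,475)[:2],interpolation=cv2.INTER_CUBIC)
save("t3.png",cv2.resize(a,(620,390)))
f=cv2.resize(d["frame"][160:290,180:330],(450,390),interpolation=cv2.INTER_CUBIC)
save("ts3.png",np.hstack([cv2.resize(a,(350,222)),np.zeros((222,0,3),np.uint8)]) if 0 else np.vstack([cv2.resize(a,(450,285)),cv2.resize(f,(360,312)) if 0 else cv2.resize(f[:, :],(450,315))]))
E
```

```text
rail [-0.02776772 -0.15327062] [-0.02760618 -0.15396663]
carr [-0.02312568 -0.08338492] [-0.02485622 -0.11643784] [ 0.0222972  -0.08417704] [ 0.0077195  -0.11715983]
rail z [ 0.54099929 -0.13001265  0.01631194] carr z [ 0.5802465  -0.07175472  0.02326102]
tip [ 0.0001723  -0.09296553]
tip [ 0.00020016 -0.09268509]
```

View pics/ts3.png

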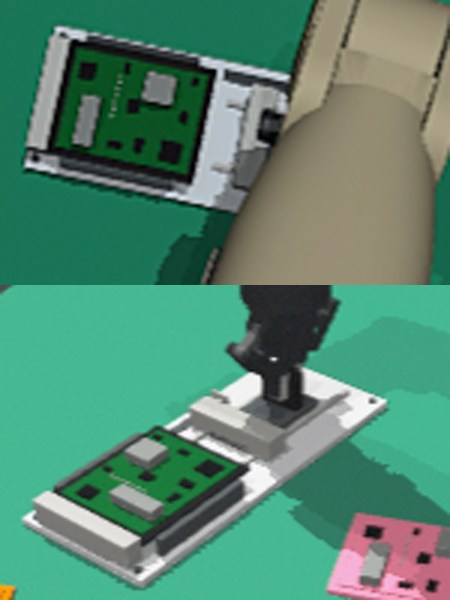

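The top half shows the arm hiding pointer and mark. The side half shows the jaw about 33 mm open with the fingers on the fin. In w3 the carriage end is at (282,153). I'll remeasure the pointer-to-mark distance in the close w2 picture, where both are visible.

```bash
python3 - <<'E'
from h import *
c=np.load("w2.npy",allow_pickle=True).item()
save("w2c.png",cv2.resize(c["frame"][170:310,225:350],None,fx=4.2,fy=4.2,interpolation=cv2.INTER_CUBIC))
E
```

```text
(no output)
```

View pics/w2c.png

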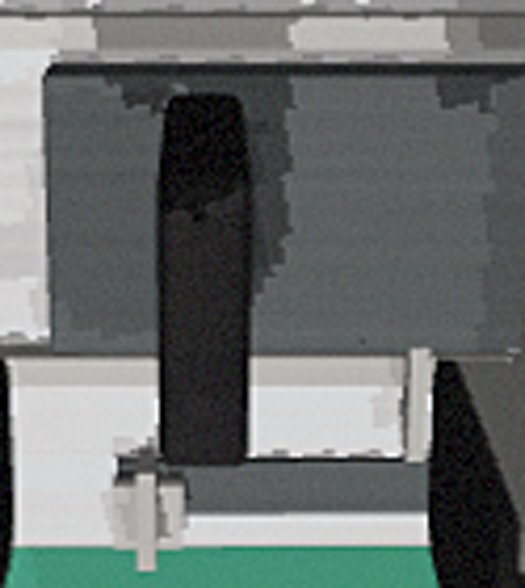

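```bash
python3 - <<'E'
from h import *
y=-.1907; t=np.array([.59514,.00313]); M=np.array([[np.cos(y),-np.sin(y)],[np.sin(y),np.cos(y)]])
c=np.load("w2.npy",allow_pickle=True).item()
q=lambda X,Y,z: M.T@(pix(c,225-.5+(X+.5)/4.2,170-.5+(Y+.5)/4.2,z)[:2]-t)
for n,a in dict(ptr=(420,400,.024),ptrtip=(418,458,.024),mark0=(147,478,.024),mark1=(147,568,.024),c0=(45,68,.024),c1=(52,350,.024),finL=(160,420,.072),finR=(248,420,.072),finb=(204,462,.072)).items(): print(n,q(*a).round(4))
E
```

```text
ptr [ 0.0312 -0.0245]
ptrtip [ 0.0415 -0.0244]
mark0 [ 0.0449 -0.0691]
mark1 [ 0.0615 -0.0693]
c0 [-0.0239 -0.0839]
c1 [ 0.0223 -0.0841]
finL [ 0.0126 -0.0655]
finR [ 0.0127 -0.0541]
finb [ 0.0186 -0.0598]
```

```bash
(python3 -m handwheel '{"deltas": [[-1,0,-0.1,0,0],[-1,0,-0.1,0,0],[-1,0,-0.09,0,0],[-1,0,0,0,0],[-1,0,0,0,0],[-1,0,0,0,0],[-1,0,0,0,0]]}')
cat > m.py <<'E'
from h import *
y=-.1907; t=np.array([.59514,.00313]); M=np.array([[np.cos(y),-np.sin(y)],[np.sin(y),np.cos(y)]])
s=status.get_state(); Rt=rot(s["orientation"])
print("tip",M.T@((s["tcp_pos"]+Rt[:,2]*.054)[:2]-t),s["wrist_force"],s["grip_force"],s["finger_gap"])
c=optics.read_camera("wrist"); f=c["frame"]; np.save("w4.npy",c,allow_pickle=True)
def edge(c,v):  # carriage -y end: strongest bright->dark step on the row, left of the fin
    g=cv2.GaussianBlur(c["frame"].mean(2),(3,3),0)[v-3:v+4].mean(0); d=g[2:]-g[:-2]; u=170+np.argmin(d[170:250]); k=d[u-1:u+2]
    return u+1+.5*(k[0]-k[2])/(k[0]-2*k[1]+k[2])
def edge_y(c,v): u=edge(c,v); return u,M.T@(pix(c,u,v,.024)[:2]-t)
for n,cc in(("w3",np.load("w3.npy",allow_pickle=True).item()),("now",c)):
    for v in(222,235,245): print(n,v,edge_y(cc,v))
E
python3 m.py
```

```text
clock: 15.28
tcp_pos: [0.5753, -0.0999, 0.111]
orientation: [0.002, 0.093, 0.996, 0.008]
wrist_force: [0.8, 10.6, 7.3]
finger_gap: 0.011
grip_force: 69.5
tip [ 0.00014408 -0.10405075] [ 0.80532767 10.55543559  7.32249948] 69.46989297866821 0.011016173132699852
w3 222 (np.float64(222.35306523372046), array([-0.01947386, -0.11723629]))
w3 235 (np.float64(222.98963461602867), array([-0.01317989, -0.11718028]))
w3 245 (np.float64(223.34336318347138), array([-0.00824983, -0.11719965]))
now 222 (np.float64(222.35236945019554), array([-0.01947276, -0.1282863 ]))
now 235 (np.float64(222.9812081454148), array([-0.01317989, -0.1282309 ]))
now 245 (np.float64(223.34672999634637), array([-0.00825064, -0.12824248]))
```

```bash
(python3 -m handwheel '{"deltas": [[-1,0,-0.02,0,0],[-1,0,0,0,0],[-1,0,0,0,0],[-1,0,0,0,0],[-1,0,0,0,0],[-1,0,0,0,0]]}') && python3 m.py | grep -E "tip|now" && python3 - <<'E'
from workcell import hand_in
print(hand_in())
E
```

```text
clock: 16.08
tcp_pos: [0.5752, -0.1006, 0.111]
orientation: [0.002, 0.093, 0.996, 0.008]
wrist_force: [0.7, 10.6, 8.0]
finger_gap: 0.011
grip_force: 69.5
tip [ 0.00015472 -0.10480124] [ 0.68876769 10.58217848  8.01331508] 69.47592616081238 0.011003521369481968
now 222 (np.float64(222.39645153313552), array([-0.01947269, -0.12902404]))
now 235 (np.float64(222.95420709823208), array([-0.01317996, -0.12900083]))
now 245 (np.float64(223.36999714349193), array([-0.00825071, -0.12898881]))
the job is handed in; nothing more can be done
None
```

I pressed both caps home with the jaw shut, pulled the jaw to the mark and handed the job in while still gripping it, at about 16 s of the 51 s allowed. The last measurement put the jaw within about 1 mm of the mark (4 mm allowed), worked out from the carriage position because the arm hid the pointer; the hand-in returned no verdict.

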